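Set the curing jig's fence, load the fossil blocks and wind the timer

ROBOT

A 6-joint arm with a two-finger parallel gripper is mounted at the origin on the work surface. World frame = base frame: x ahead of the robot, y to its left, z up, the work surface at z = 0. Lengths are in m, angles in degrees, forces in N, time in s.
With the tool pointing down it reaches from about 0.325 to 0.85 m from the base axis. Payload 15.5 kg.
Tool frame: the origin (TCP) lies midway between the tips of the shut fingers; the grasp point (between the pads) lies 19 mm behind it; z points along the fingers, y is the line along which they close (so a half turn about z gives the same grasp; the last joint's range is limited). The gripper opens to 91 mm and grips with 3 to 60 N. Pads are 32 mm wide; open, the fingers measure 118 mm over their backs; the gripper's body (76 mm by 178 mm) begins 60 mm behind the grasp point.
Start: joints at [-79.784, 28.281, 77.091, -0, 74.628, -5.472], TCP at [0.169, -0.602, 0.175] pointing down, gripper open.
Joint ranges: [-166.48, 166.48], [-47.26, 123.95], [12.59, 153.08], [-70.14, 250.14], [6.76, 159.57], [-176.63, 176.63]. Speed limits (degrees/s): [108.29, 108.29, 147.25, 172.46, 172.46, 172.46].

INTERFACE

Orientations are given as a 3x3 rotation matrix whose columns are the frame's x, y, z axes.
In Python, from bench import ctrl gives the robot as it stands. The module is installed in compiled form; this text tells all that it offers. Calls block until the motion is done:
- ctrl.goto(position, orientation): joint-space move of the TCP to a pose.
- ctrl.move_l(position, vel=0.15, ori=None, contact_N=None): straight line of the TCP; ori=None keeps the orientation; vel is the mean speed in m/s. With contact_N (N) it stops when the force on the tool has changed by that much, and returns True; else False.
- ctrl.movej(angles): joint-space move.
- ctrl.command_gripper(opening): opening from 0.0 (shut) to 1.0 (fully open); the grip force is fixed at half the most; returns when the fingers have stopped.
- ctrl.sleep(seconds).
- ctrl.ik(position, orientation): joint angles nearest the present ones, or None.
- ctrl.read_camera(name): name is "scene" or "top"; returns the picture (384x512x3 uint8, blue, green, red); there is no depth.
- ctrl.camera_params(name): a dict with "fx", "fy", "cx", "cy" (pixels), "D" ([k1, k2, p1, p2, k3] as OpenCV has them; the pictures are not rectified), "pose" (4x4, takes a point from camera to world coordinates). Camera axes: x right, y up, looking along -z (the intrinsics and any distortion apply to the point x, -y, -z); pixel columns grow to the right and rows downward; lengths in m; the calibration is good to about 2 mm. A picture is of the moment at which its call begins. camera_params takes no time and is no camera call.
A pose or a line that the arm cannot do raises ctrl.MotionError and nothing moves.
- ctrl.sign_off(): hands the job in; it is judged then, once.
Readings, each from a call of its own:
- ctrl.current_t(): time.
- ctrl.current_q(): joint angles.
- ctrl.current_dq(): joint speeds.
- ctrl.current_effort(): joint torques, N m.
- ctrl.current_tool_pos(): TCP position.
- ctrl.current_eef_rot(): TCP orientation.
- ctrl.current_contact_force(): force on the tool from outside, world axes, zero at the start.
- ctrl.current_wrist_torque(): the same for the moment, N m.
- ctrl.current_grip_width(): opening from 0.0 (shut) to 1.0 (fully open).
- ctrl.current_grasp_force(): force on a finger pad.
Only numpy, scipy, OpenCV 4.12 (cv2) and the standard library are available. Lean on these libraries where they do the work, as an engineer would, in place of code of your own. Each camera call takes 0.05 s, during which the arm holds its last target. There are 200 camera calls.

TASK

Set up the curing jig: slide its slotted fence until the pointer at the fence's end stands on the scribed line, then tighten both wing knobs clockwise fully home, and after that lay every fossil block that is on the table flat on the jig's base plate in the channel between the fence and the front rail. Only when all blocks are in, wind the timer's key clockwise up to its stop, taking as many partial turns as it needs. At the end the fence must still be on its line with all the blocks in the channel; leave the paper cup, the brush and the specimen box where they are.

Things in the scene. Friction and masses are not known exactly. Their poses are not given: they have to be found in the camera images.
- jig: fixed aluminium base plate 240 mm (its x, away from the robot) by 380 mm (y, from -180 to 200), 10 mm thick; origin on its underside, midway in x, z up. A dark front rail (300 mm along y, 16 mm high above the plate) stands near the robot, its channel-side face at x = -105 mm. The channel for the blocks lies between it and the fence, its floor at z = 10 mm.
- fence (a joint): slide of the fence along the jig's x, 0 to 0.06 m, grows away from the robot; at 0 the channel is 50 mm wide. About 3 N of friction; stays where left. On its far side are two flat slotted steel feet (34 mm wide, 6 mm thick, at jig y = -110 and 110 mm) through which the fixed bolts of the wing knobs pass.
- fence_grip (a point): on the mid-plane of the fence, a wooden wall 12 mm thick (x), 300 mm long (jig y) and 32 mm high above the plate, at its middle and 35 mm above the table (wall top: 42 mm); axes as the jig's. The wall can be pinched here from above across its thickness.
- fence_tip (a point): end of the fence's thin dark pointer, at the fence's +y end, on the wall's mid-plane (171 mm in y from the fence's middle), 13 mm above the table; axes as the jig's
- mark_line (a point): the scribed line: a black line 4 mm wide across x and 26 mm long along jig y, on the base plate just off the pointer's end at the jig's +y end; this point is on it, axes as the jig's. The fence is set when pointer and line have the same jig x.
- clamp_right (a joint): angle of the right wing knob (jig x = 45 mm, y = -110 mm): 0 loosest, grows clockwise seen from above to its stop at 1.7 rad (fully tight); about 0.1 N m of friction, stays where left
- clamp_left (a joint): the same for the left wing knob (jig x = 45 mm, y = 110 mm)
- clamp_right_grip (a point): point on the axis of the right wing knob at the height to grip, 41 mm above the table; x axis along the wing, which is a bar 44 mm long, 10 mm thick and 24 mm high (z = 26 to 50 mm); turns with the knob
- clamp_left_grip (a point): the same for the left wing knob
- timer: fixed round white clockwork timer, 84 mm across and 36 mm high, origin at the centre of its underside; the winding key stands on top. A small black pin at its rim shows where the key's black pointer stands when fully wound.
- key (a joint): angle of the timer's key: grows clockwise seen from above, 0 unwound, stop at 6.0 rad (fully wound). A spring resists it (about 0.10 N m plus 0.012 N m per rad); a brake holds it where it is left.
- key_grip (a point): point on the key's axis at the height to grip, 61 mm above the table; x axis along the steel wing, a bar 44 mm long, 10 mm thick and 24 mm high (z = 46 to 70 mm); the pointer points along +x; turns with the key
- cup: white paper cup, 60 mm wide, 65 mm high; not to be disturbed
- brush: brush with wooden handle, 170 mm long, lying; not to be disturbed
- specimen_box: open white box 90 x 120 x 30 mm; not to be disturbed
- block0: fossil block: a pale stone block 40 mm (x) by 50 mm (y) by 30 mm high with a dark brown fossil showing in its top, about 150 g; origin at the centre of its underside. Lies on the table to the robot's right; may be absent.
- block1: the same, another block
- block2: the same, another block
- block3: the same, another block
Things that resemble listed ones, but are neither listed nor needed, are in the scene too. Leave any green or pink look-alike of the block3 alone.

How it is judged:
By the outcome, as a careful person would: the job done as asked, in the order asked, and still so for the second after the job is handed in, with the robot touching nothing.
Of block0, block1, block2, block3 only 2 to 4 are there at a start; the rules pass over those that are not, and their reading is None.
At some moment in a run one of block0, block1, block2, block3 may be knocked a few centimetres aside while the robot is not near it.
Once in a run the grip may slacken for a moment while it holds something.
It also fails if it takes over 210 s, if anything falls off the work surface, if the arm or the gripper's body presses on something with over 40 N, if the wrist force passes 120 N, or if a joint passes its speed limit or range.

## Working session

There is one attempt and no reset: what is moved stays moved. The work goes in short steps, each a Python script; the robot and the scene stay as the last script left them, time stands still between calls to the robot, and variables do not carry over. Pictures are saved under pics/ and viewed, at most 14 in all, crops included, and the job is handed in when it is done.

```bash
mkdir -p pics; python3 - <<'E'
from bench import ctrl
import cv2
for n in("scene","top"):
    cv2.imwrite(f"pics/{n}0.png",ctrl.read_camera(n)); p=ctrl.camera_params(n); print(n,{k:(v.round(3).tolist() if hasattr(v,'round') and hasattr(v,'tolist') else v) for k,v in p.items()})
print(ctrl.current_t())
E
```

```text
scene {'fx': 401.0000083051522, 'fy': 401.0000083051522, 'cx': 250.8297466192662, 'cy': 192.4783123770813, 'D': [-0.036, 0.0, 0.0, 0.0, 0.0], 'pose': [[-0.436, -0.583, 0.686, 1.297], [0.9, -0.265, 0.347, 0.354], [-0.02, 0.768, 0.64, 0.745], [0.0, 0.0, 0.0, 1.0]]}
top {'fx': 470.43014458698644, 'fy': 470.43014458698644, 'cx': 250.010395400748, 'cy': 197.88991132694233, 'D': [-0.116, 0.0, 0.0, 0.0, 0.0], 'pose': [[-0.007, 0.994, -0.107, 0.476], [-1.0, -0.009, -0.015, -0.024], [-0.016, 0.107, 0.994, 1.287], [0.0, 0.0, 0.0, 1.0]]}
0.1
```

View pics/scene0.png

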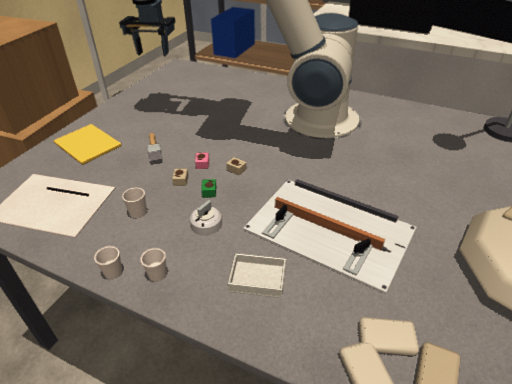

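View pics/top0.png

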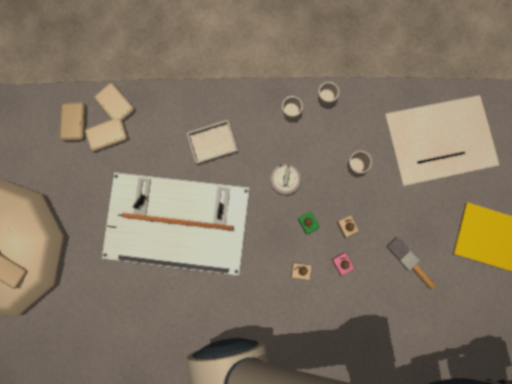

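The top view shows the jig at about (177,223) and the timer at (286,179). There are two pale blocks, at (348,227) and (302,271), plus green and pink decoys. I'll zoom in.

```bash
cat > h.py <<'E'
import numpy as np, cv2
from bench import ctrl
def K(n):
    p=ctrl.camera_params(n); return np.array([[p["fx"],0,p["cx"]],[0,p["fy"],p["cy"]],[0,0,1]]),np.array(p["D"],float),np.array(p["pose"])
def px2w(n,uv,z):
    k,D,T=K(n); q=cv2.undistortPoints(np.array(uv,float).reshape(-1,1,2),k,D).reshape(-1,2)
    d=np.c_[q[:,0],-q[:,1],-np.ones(len(q))]@T[:3,:3].T; o=T[:3,3]
    return o+d*((z-o[2])/d[:,2])[:,None]
def w2px(n,P):
    k,D,T=K(n); c=(np.array(P,float).reshape(-1,3)-T[:3,3])@T[:3,:3]
    return cv2.projectPoints(c*[1,-1,-1],np.zeros(3),np.zeros(3),k,D)[0].reshape(-1,2)
def crop(img,x0,y0,x1,y1,s): return cv2.resize(img[y0:y1,x0:x1],None,fx=s,fy=s,interpolation=cv2.INTER_CUBIC)
def down(yaw):
    # tool z down, tool y (closing line) at angle yaw (rad) in world xy
    y=np.array([np.cos(yaw),np.sin(yaw),0]); z=np.array([0,0,-1.]); return np.c_[np.cross(y,z),y,z]
E
python3 - <<'E'
from h import *
t=cv2.imread("pics/top0.png")
cv2.imwrite("pics/c1.png",crop(t,95,165,255,280,5)); cv2.imwrite("pics/c2.png",crop(t,265,155,365,285,4.6))
E
```

```text
(no output)
```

View pics/c1.png

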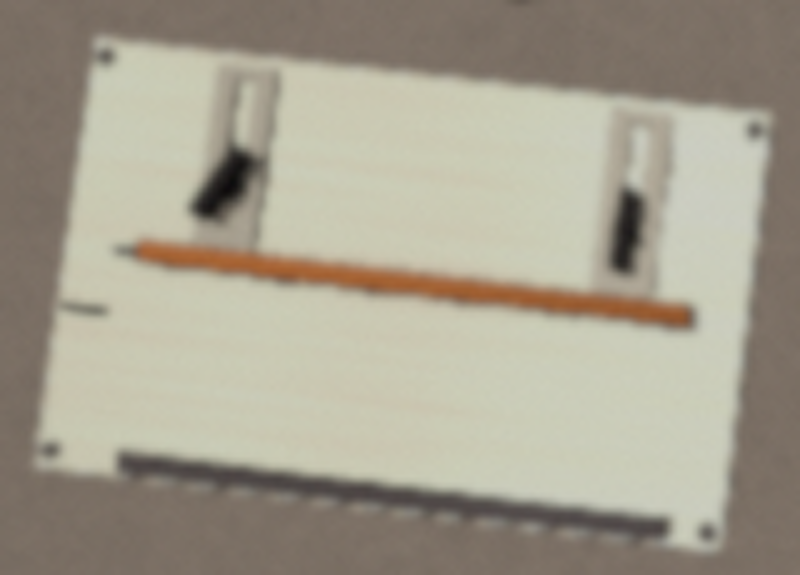

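View pics/c2.png

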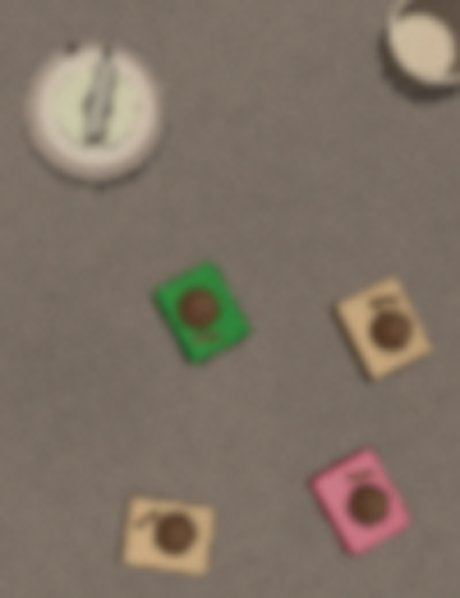

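```bash
cat >> h.py <<'E'
def kabsch(A,B):
    a=A[:,:2]-A[:,:2].mean(0); b=B[:,:2]-B[:,:2].mean(0)
    th=np.arctan2((a[:,0]*b[:,1]-a[:,1]*b[:,0]).sum(),(a*b).sum()); R=np.array([[np.cos(th),-np.sin(th)],[np.sin(th),np.cos(th)]])
    t=B[:,:2].mean(0)-R@A[:,:2].mean(0); return th,t,np.abs(A[:,:2]@R.T+t-B[:,:2]).max()
def jw(J,p): # jig xy (m) -> world xy
    th,x,y=J; c,s=np.cos(th),np.sin(th); return np.array([x+c*p[0]-s*p[1],y+s*p[0]+c*p[1]])
def wj(J,P): # world xy -> jig xy
    th,x,y=J; c,s=np.cos(th),np.sin(th); d=np.asarray(P)[...,:2]-[x,y]; return d@np.array([[c,-s],[s,c]])
def blobs(im,lo,hi,amin,amax):
    m=cv2.inRange(cv2.cvtColor(im,cv2.COLOR_BGR2HSV),np.array(lo),np.array(hi)); m=cv2.morphologyEx(m,cv2.MORPH_CLOSE,np.ones((5,5),np.uint8))
    return [c for c in cv2.findContours(m,cv2.RETR_EXTERNAL,cv2.CHAIN_APPROX_NONE)[0] if amin<cv2.contourArea(c)<amax]
def blocks(im,tag="top"):
    out=[]
    for c in blobs(im,(10,50,90),(24,160,255),120,420):
        r=cv2.minAreaRect(c); b=px2w(tag,cv2.boxPoints(r),.03)[:,:2]
        e=[b[1]-b[0],b[2]-b[1]]; l=[np.linalg.norm(v) for v in e]; v=e[int(np.argmax(l))]
        out.append((r[0],b.mean(0),np.arctan2(v[1],v[0]),sorted(l)))
    return out
E
python3 - <<'E'
from h import *
t=cv2.imread("pics/top0.png"); np.set_printoptions(precision=4,suppress=True)
hsv=cv2.cvtColor(t,cv2.COLOR_BGR2HSV)
for p in [(150,190),(300,276),(178,222),(110,227),(345,233)]: print(p,hsv[p[1],p[0]])
g=(t.min(2)>150).astype(np.uint8)*255; g=cv2.morphologyEx(g,cv2.MORPH_CLOSE,np.ones((9,9),np.uint8))
c=max([c for c in cv2.findContours(g,0,2)[0] if cv2.pointPolygonTest(c,(150,195),False)>=0],key=cv2.contourArea)
r=cv2.minAreaRect(c); print(r,cv2.contourArea(c))
ap=cv2.approxPolyDP(c,10,True).reshape(-1,2);print(ap.tolist())
q=np.array([[95,38],[770,112],[720,552],[37,467]])/5+[95,165]-.4
W=px2w("top",q,.01); A=np.array([[.12,.2],[.12,-.18],[-.12,-.18],[-.12,.2]])
th,tt,e=kabsch(A,W); print("jig hand",np.degrees(th),tt,e)
J=(th,*tt)
for nm,p,z in [("tip",(113,249),.013),("line1",(62,304),.01),("line2",(107,311),.01),("wallL",(137,249),.042),("wallR",(692,316),.042),("kR1",(637,190),.05),("kR2",(622,270),.05),("kL1",(245,152),.05),("kL2",(200,215),.05)]:
    w=px2w("top",np.array(p)/5+[95,165]-.4,z); print(nm,w[0,:2],wj(J,w)[0]*1000)
for b in blocks(t): print(b)
for n,p in [("timer",(286,179.5))]: print(n,px2w("top",p,.036))
E
```

```text
(150, 190) [ 27  30 180]
(300, 276) [ 18  94 188]
(178, 222) [ 13 166 158]
(110, 227) [ 27  32 153]
(345, 233) [ 17  94 179]
((175.6789093017578, 222.40367126464844), (137.56199645996094, 87.9288330078125), 7.236922264099121) 11031.0
[[115, 173], [103, 257], [236, 274], [247, 188]]
jig hand -6.876567874754003 [0.5461 0.1916] 0.0014694141271601735
tip [0.5708 0.3615] [  4.2059 171.6966]
line1 [0.5408 0.3906] [-29.0814 197.0008]
line2 [0.5369 0.3651] [-29.9456 171.1963]
wallL [0.5686 0.3396] [  4.6123 149.6169]
wallR [0.531  0.0409] [   3.0429 -151.4293]
kR1 [0.5975 0.0694] [  65.624  -115.1922]
kR2 [0.5551 0.0773] [  22.6561 -112.3501]
kL1 [0.6196 0.2794] [62.4399 96.0316]
kL2 [0.586  0.3033] [ 26.215 115.665]
((319.9706115722656, 370.61767578125), array([ 0.1535, -0.1852]), np.float64(-1.8307892141887216), [np.float64(0.024790821514020244), np.float64(0.10821015177101413)])
((101.99999237060547, 369.0000305175781), array([0.1551, 0.3943]), np.float64(-2.7248812590420397), [np.float64(0.04372504147768233), np.float64(0.08087697368750382)])
((409.3537902832031, 350.36322021484375), arr
[... 305 characters left out ...]
40673828, 346.3817138671875), array([0.2172, 0.3055]), np.float64(-2.218047568597414), [np.float64(0.051836515888319744), np.float64(0.06707838690820005)])
((343.95086669921875, 253.56936645507812), array([ 0.4604, -0.2537]), np.float64(-0.9571299432561439), [np.float64(0.05715248471650058), np.float64(0.11609708240179101)])
((419.7397766113281, 234.01832580566406), array([ 0.5098, -0.4613]), np.float64(-2.562494077667551), [np.float64(0.08992541689652735), np.float64(0.11426913174645516)])
((291.8917541503906, 104.87247467041016), array([ 0.8686, -0.1218]), np.float64(-0.18249706272635996), [np.float64(0.06806616418490331), np.float64(0.07622854935481779)])
timer [[ 0.6597 -0.1016  0.036 ]]
```

```bash
cat >> h.py <<'E'
J=(np.radians(-6.877),.5461,.1916)
def best(xy,z,yaw):
    c=[]
    for y in (yaw,yaw+np.pi):
        q=ctrl.ik([*xy,z],down(y))
        if q is not None: c.append((abs(np.asarray(q)[5]),y))
    return min(c)[1]
def snap(n,f,box=None,s=1):
    im=ctrl.read_camera(n); cv2.imwrite(f"pics/{f}_full.png",im)
    if box: cv2.imwrite(f"pics/{f}.png",crop(im,*box,s))
    return im
E
python3 - <<'E'
from h import *
p=jw(J,(.0035,0)); yaw=best(p,.15,J[0])
ctrl.move_l([*ctrl.current_tool_pos()[:2],.25],vel=.3)
ctrl.goto([*p,.15],down(yaw)); ctrl.command_gripper(.6)
print(ctrl.move_l([*p,.016],vel=.12,contact_N=8)); ctrl.command_gripper(0)
print(ctrl.current_grip_width(),ctrl.current_grasp_force(),ctrl.current_contact_force(),ctrl.current_q())
t=jw(J,(-.0295,0)); ctrl.move_l([*t,.016],vel=.04)
print(wj(J,ctrl.current_tool_pos()),ctrl.current_grip_width(),ctrl.current_t())
snap("top","f1",(95,165,255,280),5)
E
```

```text
False
0.0008307229499740577 0.0 [-1.33208505  1.25169935 -1.32955886] [ 1.33018988e+01  3.60257424e+01  9.24102955e+01 -5.63504109e-04
  5.15657203e+01  2.01812312e+01]
[-2.92011860e-02  7.60012055e-05] 0.007470007832625906 7.4667
```

View pics/f1.png

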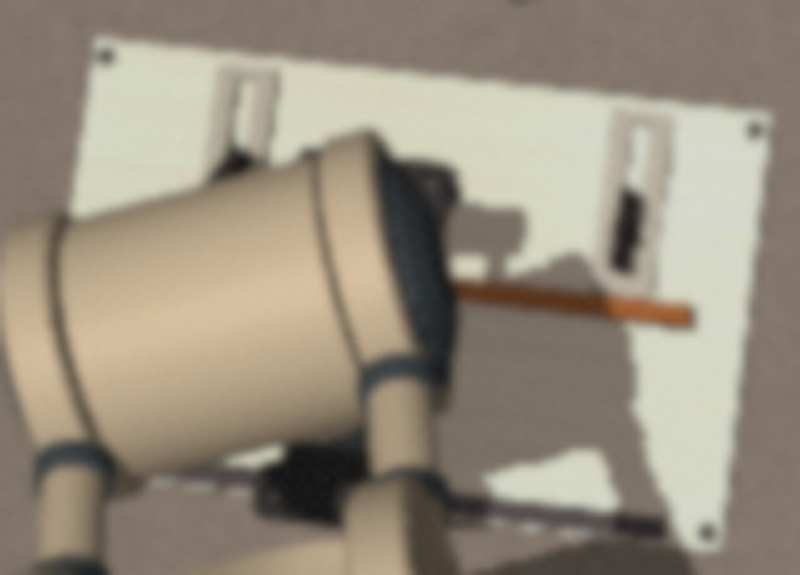

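The gripper closed on nothing and the fence hasn't moved, so I'll check the geometry from the scene view.

```bash
python3 - <<'E'
from h import *
np.set_printoptions(precision=4,suppress=True)
print(ctrl.current_tool_pos(),ctrl.current_eef_rot(),ctrl.current_grip_width(),ctrl.current_contact_force(),J)
snap("scene","f2",(230,150,430,290),4)
E
```

```text
[0.5171 0.1951 0.016 ] [[ 0.1198  0.9928  0.0003]
 [ 0.9928 -0.1198  0.0001]
 [ 0.0001  0.0003 -1.    ]] 0.003313656060231561 [-0.5639 -0.1553  0.1937] (np.float64(-0.12002629265965004), 0.5461, 0.1916)
```

View pics/f2.png

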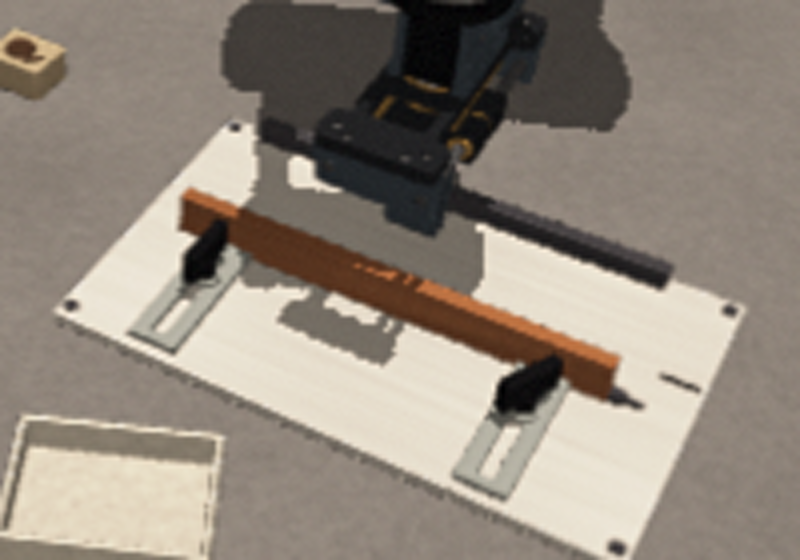

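```bash
python3 - <<'E'
from h import *
np.set_printoptions(precision=4,suppress=True)
R=ctrl.current_eef_rot(); s=lambda n:print(n,wj(J,ctrl.current_tool_pos()),ctrl.current_tool_pos()[2],ctrl.current_grip_width(),ctrl.current_grasp_force(),ctrl.current_contact_force())
ctrl.move_l([*ctrl.current_tool_pos()[:2],.12]); s("up")
ctrl.command_gripper(.6); s("open")
p=jw(J,(.0035,0)); ctrl.move_l([*p,.12]); s("over")
snap("scene","f3",(230,110,430,250),4)
print(ctrl.move_l([*p,.016],vel=.1,contact_N=8)); s("down")
snap("scene","f4",(230,110,430,250),4)
E
python3 -c "
import cv2;cv2.imwrite('pics/f34.png',cv2.resize(cv2.hconcat([cv2.imread('pics/f3.png'),cv2.imread('pics/f4.png')]),(800,280)))"
```

```text
up [-0.0297 -0.0002] 0.11923488245080682 0.0051708405491142 0.0 [-0.0664  0.4407 -0.5978]
open [-0.0292  0.    ] 0.12004003170667144 0.599402035673464 0.0 [0.5286 0.3357 0.0871]
over [ 0.0038 -0.0001] 0.11979379100483287 0.6025204807554991 0.0 [-0.1699  0.2802 -0.3814]
False
down [0.0039 0.0001] 0.01656148234493402 0.599640814005971 0.0 [ 0.7827 -0.3884 -0.3892]
```

View pics/f34.png

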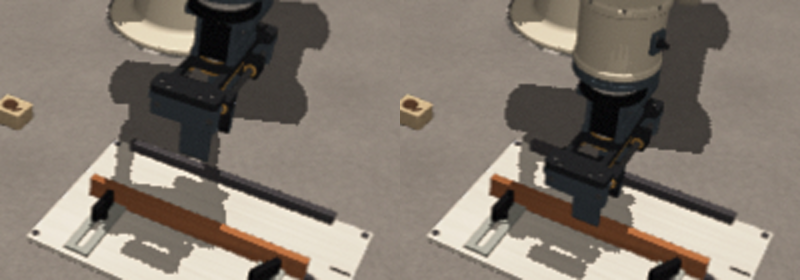

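```bash
python3 - <<'E'
from h import *
np.set_printoptions(precision=4,suppress=True)
s=lambda n:print(n,wj(J,ctrl.current_tool_pos()),ctrl.current_tool_pos()[2],ctrl.current_grip_width(),ctrl.current_grasp_force(),ctrl.current_contact_force())
for g in (.4,.25,.15,.1): ctrl.command_gripper(g); s(g)
snap("scene","f5",(280,150,400,250),6)
E
```

```text
0.4 [0.0035 0.    ] 0.016039183492853673 0.3992857473882519 0.0 [-0.3809 -0.0789  0.0568]
0.25 [ 0.0035 -0.    ] 0.015983211610858618 0.25127733730325946 0.0 [-0.4757 -0.1553 -0.2883]
0.15 [ 0.0035 -0.    ] 0.016001372795834447 0.15037804741935235 0.0 [ 0.2007 -0.1502  0.7083]
0.1 [ 0.0035 -0.    ] 0.01597794610067272 0.09934132468117292 0.0 [-0.0415 -0.0303 -0.4395]
```

View pics/f5.png

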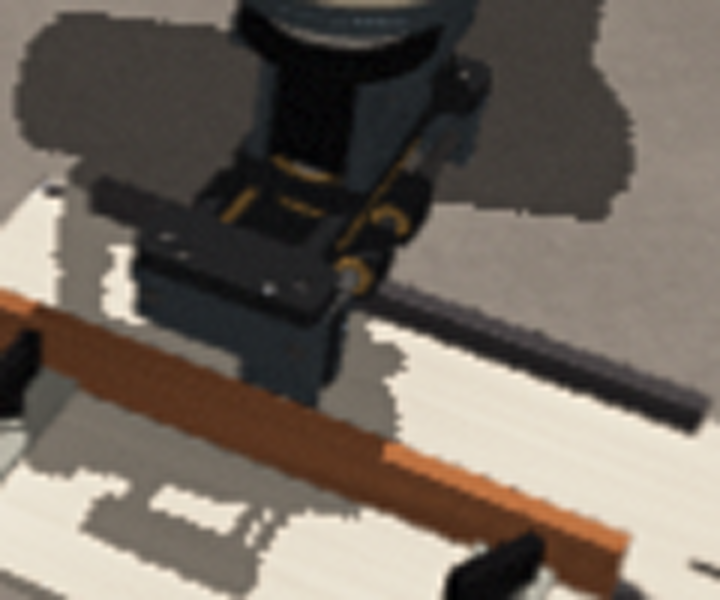

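```bash
python3 - <<'E'
from h import *
np.set_printoptions(precision=2,suppress=True)
for nm,p,z in [("wall+y",(.004,.15),.042),("wall-y",(.004,-.15),.042),("c++",(.12,.2),.01),("c+-",(.12,-.18),.01),("c-+",(-.12,.2),.01),("c--",(-.12,-.18),.01)]:
    print(nm,w2px("scene",[*jw(J,p),z]),w2px("top",[*jw(J,p),z]))
tp=ctrl.current_tool_pos(); print("tcp",w2px("scene",tp),w2px("scene",tp+[0,0,.06]),w2px("top",tp))
print(np.round(px2w("top",[[177.8,270]],.0),3))
E
```

```text
wall+y [[384.48 239.14]] [[121.82 214.61]]
wall-y [[275.73 196.76]] [[232.5  227.38]]
c++ [[386.52 290.46]] [[113.53 172.14]]
c+- [[243.08 226.95]] [[248.93 186.99]]
c-+ [[416.43 225.28]] [[101.47 258.16]]
c-- [[287.64 178.5 ]] [[238.86 274.91]]
tcp [[325.93 223.9 ]] [[328.35 206.6 ]] [[178.22 221.74]]
[[0.42 0.19 0.  ]]
```

```bash
python3 - <<'E'
from h import *
np.set_printoptions(precision=3,suppress=True)
print(w2px("scene",[[0,0,0],[.09,0,0],[0,.09,0]]))
for px in [(332.5,206.5),(327.5,214.2)]:
    for z in (.016,.03,.045,.06): print(px,px2w("scene",px,z)[0])
import glob
im=ctrl.read_camera("scene"); cv2.imwrite("pics/s6.png",cv2.resize(im[90:250,260:420],None,fx=3.7,fy=3.7,interpolation=cv2.INTER_CUBIC))
E
```

```text
[[321.308 117.92 ]
 [313.385 129.359]
 [344.976 122.932]]
(332.5, 206.5) [0.477 0.187 0.016]
(332.5, 206.5) [0.493 0.19  0.03 ]
(332.5, 206.5) [0.51  0.193 0.045]
(332.5, 206.5) [0.527 0.197 0.06 ]
(327.5, 214.2) [0.513 0.184 0.016]
(327.5, 214.2) [0.528 0.187 0.03 ]
(327.5, 214.2) [0.544 0.19  0.045]
(327.5, 214.2) [0.56  0.194 0.06 ]
```

View pics/s6.png

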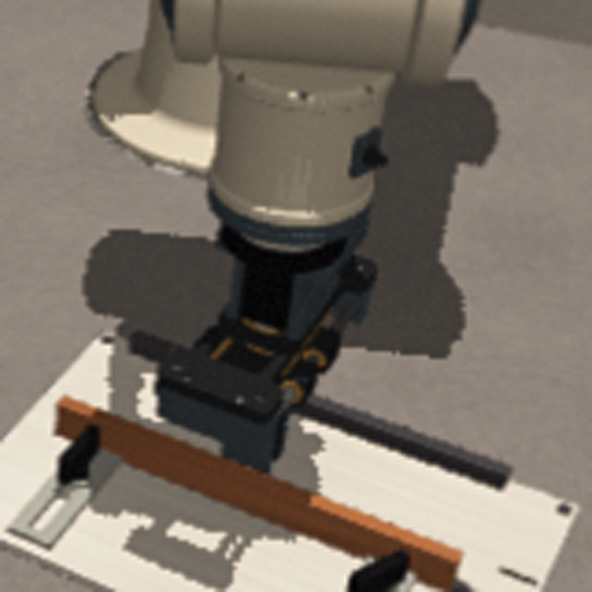

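```bash
python3 - <<'E'
from h import *
np.set_printoptions(precision=3,suppress=True)
print(w2px("scene",[[.169,-.602,.175],[.169,-.602,.225]]))
p=ctrl.current_tool_pos()[:2]
ctrl.command_gripper(.6)
print(ctrl.move_l([*p,.008],vel=.02,contact_N=6),ctrl.current_tool_pos(),ctrl.current_contact_force())
E
python3 - <<'E'
import cv2;cv2.imwrite("pics/g0.png",cv2.resize(cv2.imread("pics/scene0.png")[0:75,100:200],None,fx=5,fy=5))
E
```

```text
[[154.096  64.1  ]
 [151.758  50.724]]
False [0.549 0.191 0.008] [-0.251 -1.24   0.293]
```

View pics/g0.png

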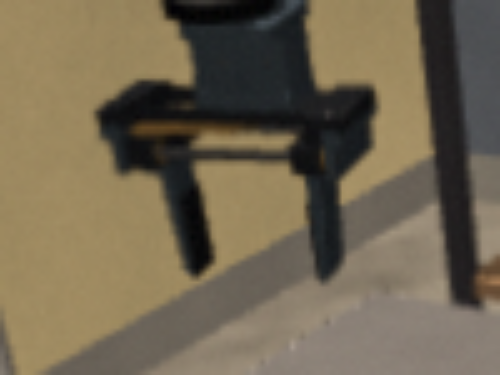

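The images show the real fingertips roughly 35–45 mm higher than the reported TCP. I'll calibrate this by touching the plate gently.

```bash
python3 - <<'E'
from h import *
np.set_printoptions(precision=4,suppress=True)
p=ctrl.current_tool_pos()[:2]
print(ctrl.move_l([*p,-.045],vel=.02,contact_N=6),ctrl.current_tool_pos(),ctrl.current_contact_force(),ctrl.current_t())
E
```

```text
True [ 0.5495  0.1912 -0.029 ] [-1.6446 -0.3024 10.4603] 15.7667
```

```bash
cat >> h.py <<'E'
DZ=.039  # reported TCP lies this far beyond the real fingertips (touched plate)
def st(n=""): print(n,np.round(wj(J,ctrl.current_tool_pos())*1000,1),"tipz",round((ctrl.current_tool_pos()[2]+DZ)*1000,1),"w",round(ctrl.current_grip_width()*91,1),"F",round(float(ctrl.current_grasp_force()),1),np.round(ctrl.current_contact_force(),1),np.round(ctrl.current_wrist_torque(),2),"t",round(ctrl.current_t(),1))
def line(xy,z,**k): return ctrl.move_l([*xy,z-DZ],**k)   # z = true tip height
E
python3 - <<'E'
from h import *
p=jw(J,(.0035,0))
line(p,.016,vel=.05); ctrl.command_gripper(0); st("grip")
if ctrl.current_grip_width()*91>8:
    line(jw(J,(-.0295,0)),.016,vel=.04); st("moved")
    ctrl.command_gripper(.5); line(jw(J,(-.0295,0)),.2,vel=.25)
    ctrl.goto([.45,-.25,.25],ctrl.current_eef_rot())
    im=snap("top","f7",(95,165,255,280),5); st()
E
```

```text
grip [3.9 0. ] tipz 16.0 w 11.7 F 30.0 [ 3.  -0.1 -3.2] [-0.14 -0.63 -0.35] t 16.8
moved [-30.1   0.1] tipz 16.0 w 11.7 F 30.0 [-1.9  4.8  1.2] [ 0.8   0.14 -0.27] t 17.7
 [ -42.3 -449. ] tipz 288.7 w 45.4 F 0.0 [ 0.5 -0.4  0.4] [-0.01 -0.03 -0.01] t 21.0
```

View pics/f7.png

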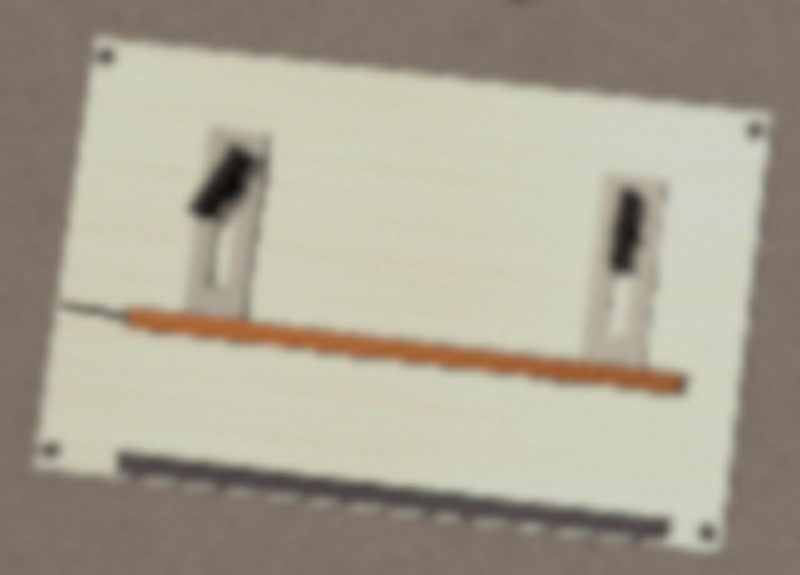

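```bash
cat >> h.py <<'E'
def linefit(n,im,ylo,yhi,xc,z):
    # dark line: per jig-y station, sub-pixel darkness centroid along jig x
    g=cv2.cvtColor(im,cv2.COLOR_BGR2GRAY).astype(np.float32); xs=np.arange(-.012,.0121,.0005); out=[]
    for y in np.arange(ylo,yhi,.002):
        P=np.array([[*jw(J,(xc+x,y)),z] for x in xs]); uv=w2px(n,P).astype(np.float32)
        v=cv2.remap(g,uv[:,:1],uv[:,1:],cv2.INTER_LINEAR).ravel(); d=np.clip(np.median(v)-v-8,0,None)
        out.append((y*1000,1000*(xc+(d*xs).sum()/max(d.sum(),1e-6)),d.sum()))
    return np.array(out)
E
python3 - <<'E'
from h import *
np.set_printoptions(precision=2,suppress=True)
for n in ("top","scene"):
    im=ctrl.read_camera(n); print(n); print(linefit(n,im,.156,.2,-.029,.0115)[:, :].tolist().__str__() if 0 else linefit(n,im,.156,.2,-.029,.0115).T)
E
```

```text
top
[[156.   158.   160.   162.   164.   166.   168.   170.   172.   174.
  176.   178.   180.   182.   184.   186.   188.   190.   192.   194.
  196.   198.   200.  ]
 [-32.07 -32.01 -31.76 -31.59 -31.53 -31.55 -31.47 -31.15 -30.73 -30.35
  -30.16 -30.2  -30.27 -30.35 -30.38 -30.28 -30.1  -29.96 -29.84 -29.72
  -29.5  -29.4  -29.  ]
 [505.42 543.88 612.52 598.71 578.47 559.61 517.06 536.61 533.93 549.85
  542.11 573.32 573.98 521.86 504.81 497.74 516.53 489.63 461.08 380.99
  267.94 132.11   0.  ]]
scene
[[ 156.    158.    160.    162.    164.    166.    168.    170.    172.
   174.    176.    178.    180.    182.    184.    186.    188.    190.
   192.    194.    196.    198.    200.  ]
 [ -30.15  -30.77  -31.03  -30.8   -30.8   -30.84  -30.76  -30.    -28.13
   -26.53  -26.36  -26.66  -26.72  -26.46  -26.27  -26.21  -26.17  -26.52
   -26.79  -26.64  -25.99  -26.51  -29.  ]
 [ 472.34  790.93 1215.   1311.79 1330.86 1456.35 1373.92  979.47  796.4
   966.12 1151.83 1297.17 1289.84 1173.56 1147.35 1085.72 1157.1  1266.14
  1189.65  988.67  679.04   91.29    0.  ]]
```

```bash
python3 - <<'E'
from h import *
np.set_printoptions(precision=2,suppress=True)
R=ctrl.current_eef_rot(); yaw=best(jw(J,(-.03,0)),.1,J[0]); p=jw(J,(-.0295,0))
ctrl.goto([*p,.1-DZ],down(yaw)); line(p,.016,vel=.1,contact_N=8); ctrl.command_gripper(0); st("grip")
line(jw(J,(-.0283,0)),.016,vel=.02); st(); ctrl.command_gripper(.5); line(p,.15,vel=.2)
ctrl.goto([.45,-.25,.2],down(yaw))
for n in ("top","scene"):
    im=ctrl.read_camera(n); a=linefit(n,im,.156,.2,-.029,.0115); print(n,a[:,1])
E
```

```text
grip [-29.5   0. ] tipz 16.1 w 11.8 F 30.0 [-1.4 -0.8  2.6] [-0.03  0.06 -0.36] t 24.5
 [-28.4   0. ] tipz 16.1 w 11.6 F 30.0 [-0.9  0.1  5.8] [ 0.04  0.27 -0.37] t 24.8
top [-29.89 -29.93 -29.95 -30.06 -30.06 -30.15 -30.06 -29.93 -29.91 -29.93
 -30.05 -30.19 -30.29 -30.35 -30.33 -30.28 -30.13 -30.05 -29.86 -29.69
 -29.48 -29.3  -29.  ]
scene [-28.91 -28.97 -29.37 -29.3  -29.36 -29.52 -29.68 -28.92 -27.65 -26.43
 -26.35 -26.71 -26.74 -26.45 -26.28 -26.2  -26.15 -26.55 -26.85 -26.68
 -26.02 -26.45 -29.  ]
```

```bash
cat >> h.py <<'E'
def turn(xy,tipz,wing,maxdeg,thr=.45,step=4,opening=.33,up=.12):
    """grip bar along world angle `wing` (rad), turn clockwise until stop torque or maxdeg"""
    c=[]
    for y in (wing+np.pi/2,wing-np.pi/2):
        q=ctrl.ik([*xy,up-DZ],down(y)); q2=ctrl.ik([*xy,up-DZ],down(y-.05))
        if q is None: continue
        s=np.sign(((q2[5]-q[5])+180)%360-180); room=(172-q[5]) if s>0 else (q[5]+172)
        c.append((room,y,s))
    room,y,s=max(c); print("room",room,"sign",s)
    ctrl.command_gripper(opening); ctrl.goto([*xy,up-DZ],down(y))
    hit=line(xy,tipz,vel=.12,contact_N=8)
    if hit: st("HIT"); return
    ctrl.command_gripper(0); st("grip")
    q=np.array(ctrl.current_q()); q0=q[5]; m=[]
    t0=ctrl.current_wrist_torque()[2]; n=0
    while abs(q[5]-q0)+step<=min(maxdeg,room):
        q[5]+=s*step; ctrl.movej(q.tolist()); t=ctrl.current_wrist_torque()[2]; m.append(round(float(t),2))
        n=n+1 if abs(t)>thr else 0
        if n>=2: break
    print("turned",abs(q[5]-q0),m); st("end"); ctrl.command_gripper(opening); line(xy,up,vel=.2); return abs(q[5]-q0)
E
python3 - <<'E'
from h import *
turn(jw(J,(.045,-.11)),.022,J[0]-np.radians(4),112)
E
```

```text
room 249.39987911525486 sign 1.0
grip [  45.4 -109.9] tipz 22.5 w 14.4 F 30.0 [ 0.4 -0.6  7.6] [ 0.07 -0.05 -0.02] t 31.2
turned 112.0 [-0.01, 0.05, 0.14, 0.09, 0.04, 0.07, 0.07, 0.06, 0.03, 0.1, 0.09, 0.09, 0.05, 0.01, 0.07, 0.03, 0.02, 0.12, 0.1, 0.08, 0.07, 0.06, 0.0, 0.1, 0.12, 0.43, 1.18, 1.42]
end [  47.2 -109.9] tipz 22.8 w 18.0 F 36.7 [ 6.3  1.9 -0.8] [ 0.34 -1.24  1.42] t 38.2
```

```bash
python3 - <<'E'
from h import *
np.set_printoptions(precision=2,suppress=True)
turn(jw(J,(.045,.11)),.022,J[0]-np.radians(28.5),116)
line(ctrl.current_tool_pos()[:2],.2,vel=.25); ctrl.goto([.42,-.2,.25],ctrl.current_eef_rot()); ctrl.command_gripper(1)
for n in ("top","scene"):
    im=ctrl.read_camera(n); cv2.imwrite(f"pics/{n}8.png",im); print(n,linefit(n,im,.156,.2,-.029,.0115)[:,1])
t=cv2.imread("pics/top8.png"); cv2.imwrite("pics/c8.png",crop(t,95,165,255,280,4))
st()
E
```

```text
room 205.64325346094626 sign 1.0
grip [ 45.9 110.9] tipz 22.8 w 14.8 F 30.0 [2.2 4.2 1.9] [ 0.94 -0.52  0.02] t 42.0
turned 84.0 [0.02, 0.05, 0.06, 0.1, 0.17, 0.09, 0.05, 0.07, 0.05, 0.12, 0.13, 0.05, 0.09, 0.06, 0.07, 0.05, 0.03, 0.21, 0.16, 0.61, 1.33]
end [ 48.  111.2] tipz 23.2 w 15.8 F 36.2 [11.5  2.4 -7.9] [ 0.16 -2.05  1.33] t 47.3
top [-29.94 -29.97 -29.96 -30.04 -30.09 -30.12 -30.05 -29.93 -29.94 -29.97
 -30.07 -30.16 -30.23 -30.36 -30.38 -30.26 -30.12 -29.98 -29.85 -29.75
 -29.54 -29.34 -29.  ]
scene [-28.93 -28.93 -29.4  -29.28 -29.34 -29.51 -29.62 -28.88 -27.63 -26.39
 -26.4  -26.75 -26.75 -26.44 -26.22 -26.22 -26.2  -26.54 -26.79 -26.66
 -25.96 -26.29 -29.  ]
 [ -78.3 -403.9] tipz 289.0 w 91.1 F 0.0 [0.7 0.6 0.4] [-0.01 -0.05 -0.07] t 51.9
```

View pics/c8.png

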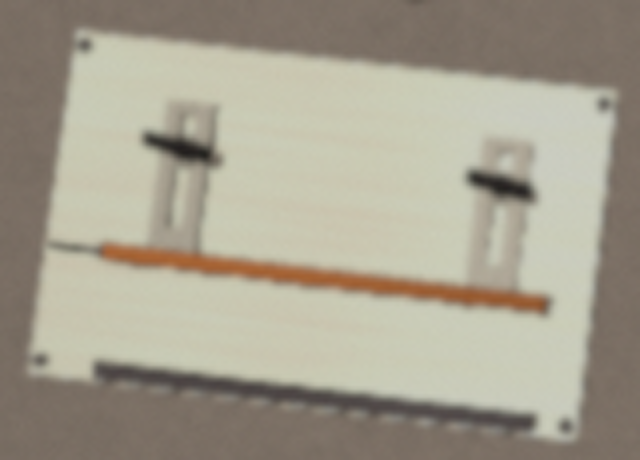

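Both wings are home and parallel, and the pointer at (75,246) is in line with the mark. Next I'll locate the blocks with the arm out of view.

```bash
cat >> h.py <<'E'
def blocks(im):
    out=[]
    for c in blobs(im,(10,75,90),(24,150,255),120,480):
        r=cv2.minAreaRect(c); b=px2w("top",cv2.boxPoints(r),.03)[:,:2]; m=b.mean(0)
        if not(.25<m[0]<.8 and -.5<m[1]<.4): continue
        e=[b[1]-b[0],b[2]-b[1]]; l=[np.linalg.norm(v) for v in e]; v=e[int(np.argmax(l))]
        if max(l)<.075: out.append((np.round(r[0],1),m,np.arctan2(v[1],v[0]),np.round(sorted(l),3)))
    return out
E
python3 - <<'E'
from h import *
p=jw(J,(-.07,.05)); y=best(p,.2,J[0]+np.pi/2); ctrl.goto([*p,.2],down(y))
im=ctrl.read_camera("top"); cv2.imwrite("pics/top9.png",im)
for b in blocks(im): print(b)
print(blocks(cv2.imread("pics/top0.png")))
h=cv2.cvtColor(im,cv2.COLOR_BGR2HSV); print(h[200,330],h[276,300])
st()
E
```

```text
(array([297.8, 258.7]), array([ 0.4481822, -0.130232 ]), np.float64(-1.704361326183536), array([0.04 , 0.051]))
(array([347.6, 226.2]), array([ 0.53308093, -0.26514   ]), np.float64(-2.6996559540856904), array([0.044, 0.05 ]))
[(array([301., 271.]), array([ 0.41553278, -0.13826748]), np.float64(-1.7046220603149436), array([0.041, 0.051])), (array([347.8, 226.1]), array([ 0.53334228, -0.26568417]), np.float64(-2.6996559540856904), array([0.042, 0.05 ]))]
[ 14  48 128] [ 14  49 131]
 [-69.4  49.2] tipz 239.1 w 90.9 F 0.0 [ 0.4  0.2 -0.1] [ 0.08 -0.11  0.05] t 53.6
```

```bash
cat >> h.py <<'E'
def near(xy,yaw,ref):
    return ref+((yaw-ref+np.pi/2)%np.pi-np.pi/2)
def place(xy,long,jy,jx=-.07,opening=.83):
    d=jw(J,(jx,jy)); y1=best(d,.1,J[0]+np.pi/2); y0=near(xy,long,y1)
    ctrl.goto([*xy,.13-DZ],down(y0)); ctrl.command_gripper(opening)
    if line(xy,.004,vel=.15,contact_N=8): st("HIT")
    ctrl.command_gripper(0); st("grip")
    if ctrl.current_grip_width()*91<35: print("MISSED"); return False
    line(xy,.075,vel=.15); st("lift")
    line(d,.075,vel=.2,ori=down(y1)); st("over")
    if ctrl.current_grip_width()*91<35: print("LOST"); return False
    print("touch",line(d,.011,vel=.05,contact_N=5)); st("down")
    ctrl.command_gripper(.75); line(d,.12,vel=.2); return True
E
python3 - <<'E'
from h import *
im=cv2.imread("pics/top9.png"); b=blocks(im)[0]
print(place(b[1],b[2],-.06))
E
```

```text
grip [ -58.5 -331.3] tipz 4.3 w 50.1 F 30.0 [-0.5  0.3  7.8] [ 0.1  -0.05  0.07] t 57.0
lift [ -58.9 -331.2] tipz 74.6 w 49.5 F 30.0 [-0.4  0.7 -1.8] [ 0.1  -0.11 -0.05] t 57.6
over [-70.1 -60.7] tipz 74.9 w 49.5 F 30.0 [ 0.1  0.7 -1.4] [ 0.08 -0.12 -0.06] t 59.1
touch True
down [-70.3 -60.1] tipz 14.0 w 49.7 F 30.0 [1.5 0.3 0.2] [ 0.13 -0.39 -0.03] t 60.3
True
```

```bash
python3 - <<'E'
from h import *
im=ctrl.read_camera("top"); bs=[b for b in blocks(im)]
for b in bs: print(b[1],b[2])
b=[b for b in bs if b[1][1]<-.2][0]
print(place(b[1],b[2],.06))
ctrl.goto([.42,-.1,.25],ctrl.current_eef_rot())
t=snap("top","d1",(95,165,255,280),4)
for b in blocks(t): print(b[1],np.round(wj(J,b[1])*1000),b[2],b[3])
print(linefit("top",t,.156,.2,-.029,.0115)[:,1])
E
```

```text
[ 0.53308093 -0.26514   ] -2.6996559540856904
grip [  42.1 -455.1] tipz 4.4 w 49.6 F 30.0 [1.3 1.1 7.3] [ 0.09 -0.17 -0.02] t 64.9
lift [  41.3 -454.8] tipz 74.4 w 49.9 F 30.0 [ 0.8 -0.4 -1.4] [ 0.04 -0.06  0.03] t 65.5
over [-69.9  59.5] tipz 75.0 w 49.7 F 30.0 [-0.3  0.1 -1.8] [ 0.1  -0.15  0.03] t 68.3
touch True
down [-70.2  59.8] tipz 14.0 w 49.5 F 30.0 [-0.5  0.3  3. ] [ 0.05 -0.2   0.02] t 69.4
True
[0.46919444 0.13988375] [-70. -61.] -1.6986579275375642 [0.036 0.049]
[0.48453975 0.25923956] [-69.  60.] -1.6826943054522618 [0.036 0.05 ]
[-29.94664115 -29.89685878 -29.91990578 -30.03027138 -30.08168232
 -30.16323148 -30.0343245  -29.9322396  -29.92770826 -29.93347409
 -30.01775618 -30.15294264 -30.26198053 -30.32494715 -30.34659809
 -30.25300824 -30.06880825 -29.96553034 -29.85567135 -29.71777024
 -29.41387702 -29.23734009 -29.        ]
```

```bash
python3 - <<'E'
from h import *
np.set_printoptions(precision=3,suppress=True)
im=cv2.imread("pics/d1_full.png")
s=cv2.imread("pics/scene0.png"); t=cv2.imread("pics/top0.png")
cv2.imwrite("pics/d2.png",cv2.hconcat([crop(im,95,165,255,285,3),crop(t,262,155,310,203,7.5)[:360,:300]]))
# timer centre: white disc
g=(t.min(2)>140).astype(np.uint8)*255
for c in cv2.findContours(g,0,2)[0]:
    (x,y),r=cv2.minEnclosingCircle(c)
    if abs(x-286)<15 and abs(y-179)<15 and r>6: print(x,y,r,px2w("top",(x,y),.036))
E
```

```text
285.25 178.0 12.906009674072266 [[ 0.664 -0.1    0.036]]
```

View pics/d2.png

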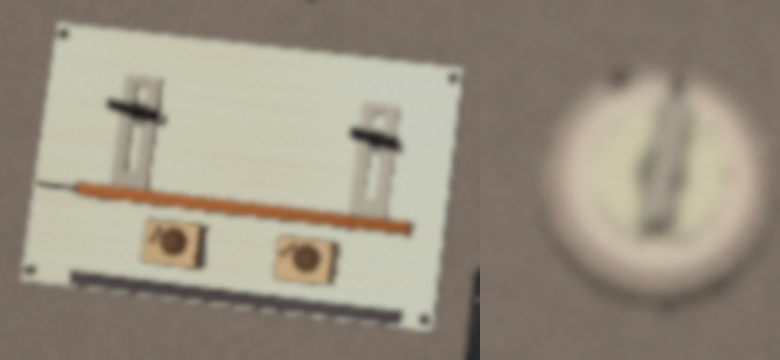

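```bash
python3 - <<'E'
from h import *
np.set_printoptions(precision=4,suppress=True)
for n,(cx,cy) in (("top",(285,179)),("scene",(206,220))):
    im=cv2.imread(f"pics/{n}0.png") if n=="top" else cv2.imread("pics/scene0.png")
    hsv=cv2.cvtColor(im,cv2.COLOR_BGR2HSV); m=((hsv[...,1]<42)&(hsv[...,2]>120)|(im.min(2)>112)).astype(np.uint8)*255
    w=np.zeros_like(m); w[cy-26:cy+26,cx-26:cx+26]=m[cy-26:cy+26,cx-26:cx+26]; w=cv2.morphologyEx(w,cv2.MORPH_CLOSE,np.ones((7,7),np.uint8))
    c=max(cv2.findContours(w,0,2)[0],key=cv2.contourArea); x,y,ww,hh=cv2.boundingRect(c); print(n,(x,y,ww,hh),cv2.fitEllipse(c))
    # predicted bounding box of a cylinder at candidate centre; solve for centre by bbox matching
    from scipy.optimize import least_squares
    a=np.linspace(0,2*np.pi,60)
    def bb(p):
        P=np.vstack([np.c_[p[0]+.042*np.cos(a),p[1]+.042*np.sin(a),np.full(60,z)] for z in (0,.036)]); u=w2px(n,P); return np.r_[u.min(0),u.max(0)]
    tgt=np.array([x-.5,y-.5,x+ww-.5,y+hh-.5]); r=least_squares(lambda p:bb(p)-tgt,[.66,-.1],diff_step=1e-4); print(r.x,r.fun)
d=np.array([[680,90],[655,232]]); px=(d-[480,0])/7.5+[262,155]-.4; W=px2w("top",px,.068); print(W,W.mean(0),np.degrees(np.arctan2(*(W[0]-W[1])[[1,0]])))
E
```

```text
top (270, 164, 30, 29) ((285.1224670410156, 178.17967224121094), (27.98977279663086, 29.37824058532715), 87.61748504638672)
[ 0.666  -0.0981] [-0.7939 -1.7221  0.7732  1.7355]
scene (180, 194, 52, 52) ((206.53907775878906, 219.5782470703125), (46.71584701538086, 116.91570281982422), 90.26209259033203)
[ 0.6697 -0.0982] [ 9.2518 11.009  -9.4545 -8.8841]
[[ 0.6891 -0.1061  0.068 ]
 [ 0.6391 -0.0966  0.068 ]] [ 0.6641 -0.1013  0.068 ] -10.791493927820019
```

```bash
python3 - <<'E'
from h import *
line(ctrl.current_tool_pos()[:2],.25,vel=.2)
print(turn(np.array([.665,-.1005]),.042,np.radians(-10.8),168,step=6,up=.14))
E
```

```text
room 264.8780462030298 sign 1.0
grip [ 153.5 -276. ] tipz 42.6 w 14.4 F 30.0 [-0.7 -1.8  6.9] [-0.29  0.08 -0.02] t 75.6
turned 168.0 [0.01, 0.08, 0.05, 0.05, 0.03, 0.09, 0.06, 0.01, 0.08, 0.11, 0.07, 0.03, 0.1, 0.09, 0.06, 0.08, 0.12, 0.06, 0.1, 0.08, 0.06, 0.06, 0.15, 0.09, 0.08, 0.07, 0.1, 0.09]
end [ 155.4 -276.1] tipz 42.8 w 14.1 F 30.0 [ 9.7  1.6 -5.1] [ 0.34 -1.77  0.09] t 82.6
168.0
```

```bash
python3 - <<'E'
from h import *
print(turn(np.array([.664,-.1005]),.042,np.radians(-10.8-168),200,step=5,up=.14))
E
```

```text
room 276.8983003925456 sign 1.0
grip [ 152.5 -276.3] tipz 42.6 w 14.0 F 30.0 [ 0.2 -4.1  5.9] [-0.69 -0.06  0.01] t 88.0
turned 180.0 [0.07, 0.06, 0.11, 0.11, 0.1, 0.11, 0.11, 0.1, 0.13, 0.09, 0.15, 0.13, 0.15, 0.13, 0.08, 0.13, 0.12, 0.16, 0.15, 0.12, 0.13, 0.11, 0.13, 0.14, 0.16, 0.13, 0.14, 0.17, 0.13, 0.14, 0.11, 0.11, 0.01, 0.36, 1.18, 1.44]
end [ 154.5 -276.2] tipz 43.0 w 18.6 F 37.8 [ 9.3  1.4 -1.3] [ 0.31 -1.57  1.44] t 97.0
180.0
```

```bash
python3 - <<'E'
from h import *
ctrl.goto([.40,-.25,.25],ctrl.current_eef_rot())
t=ctrl.read_camera("top"); cv2.imwrite("pics/z.png",t)
cv2.imwrite("pics/z1.png",cv2.hconcat([crop(t,95,165,255,285,3),crop(t,262,155,302,203,7.5)]))
for b in blocks(t): print(np.round(wj(J,b[1])*1000),b[3])
print(linefit("top",t,.156,.2,-.029,.0115)[:,1]); st()
E
```

```text
[-70. -61.] [0.036 0.049]
[-69.  60.] [0.036 0.05 ]
[-29.95682509 -29.96528742 -29.96790652 -30.08745007 -30.13430111
 -30.17899305 -30.06527962 -29.97574422 -29.92717819 -29.96366767
 -30.07737683 -30.1704277  -30.2849289  -30.3653862  -30.38105843
 -30.28423613 -30.10661766 -29.94331329 -29.82151062 -29.75665939
 -29.49323085 -29.2977717  -29.        ]
 [ -91.5 -455.5] tipz 288.3 w 30.3 F 0.0 [ 0.1  0.5 -0.6] [-0.03  0.03  0.02] t 99.4
```

View pics/z1.png

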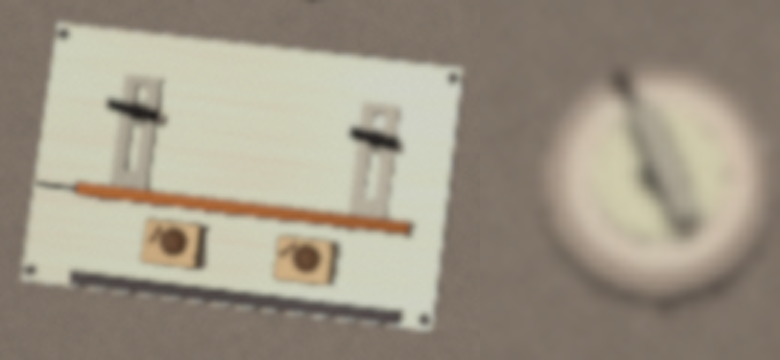

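The key pointer is on the pin at (622,80), both blocks are in the channel, and the fence is on its line. Handing in.

```bash
python3 -c "
from bench import ctrl
print(ctrl.sign_off())"
```

```text
the job is handed in; nothing more can be done
None
```

I set the fence on its line, tightened both wing knobs to their stops, laid both blocks on the table in the channel, wound the timer key to its stop, and handed the job in at about 99 s; no verdict came back.

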